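# Refit the interlocked guard on a colour mill

### The job

The colour mill has been cleaned and its yellow guard is standing on the bench. Pick the guard up and set it gently back over the rolls, not dropped, so that its steel tongue goes straight down into the interlock switch slot and the guard sits fully home and square on the mill. Then let go of it and press the blue reset button all the way down, without pressing the red stop button or moving the printing block, colour jar or palette knife.

Things in the scene. Friction and masses are not known exactly. Their poses are not given: they have to be found in the camera images.
- mill: Green and grey three-roll mill, fixed. Origin on the bench under the middle of the rolls; x from its front (apron, two handwheels) to its back, y from the gearbox end to the interlock switch end, z up; it may stand turned by about 12 degrees. Roll tops 120 mm high. Gearbox housing at y -185..-107 mm, x +-105, 150 mm tall. The apron reaches x = -185 mm.
- seat (a point): Centre of the deck where the guard sits, 100 mm above the mill's origin: the guard's origin belongs here, with its axes along the mill's. The deck is the tops of two grey cheeks, 230 mm long in x, at y +-75..100 mm. Two dark lugs 14 mm tall at x +-110, y -87 mm stand 5 mm clear of the guard's foot on each side and lean outwards above.
- slot (a point): Centre of the slot mouth, on top of the grey interlock switch head (44 x 36 mm): x 0, y +130 mm from the mill's origin, 155 mm high. It opens straight up: 19 mm long in the mill's x, 6.5 mm wide in its y, 36 mm deep, its steel mouth flared by 4 mm on every side over the top 4 mm. With the guard home the tongue tip is 28 mm below here, clear of the bottom. Axes as the mill's.
- guard: Loose yellow hood with clear top window and clear front, open underneath, 0.5 to 0.75 kg. Stands on foot rims along its two ends (y +-80..92 mm). 210 mm in x, 184 mm in y, 85 mm tall without handle. Origin under its middle in the plane of its feet; x from its clear front to its yellow back, y towards the end with the tongue, z up. Starts turned by up to 23 degrees.
- handle (a point): Centre of the black bar handle on top of the guard, over its origin, 125 mm above its feet, close to above its centre of mass. The bar is 14 mm wide (guard's x), 16 mm high, 130 mm long (guard's y), with flat sides; 29 mm is free under it, between posts at y +-57 mm. Axes as the guard's.
- tongue_tip (a point): Middle of the lower edge of the flat steel tongue that hangs straight down from a bracket at the guard's +y end: x 0, y +130 mm from the guard's origin, 27 mm above its feet. The tongue is 15 mm wide (guard's x), 3.5 mm thick (guard's y), 45 mm long. Axes as the guard's.
- reset_top (a point): Centre of the top face of the blue reset button (28 mm across) on top of the gearbox housing, at x = +10, y = -146 mm from the mill's origin, 174 mm above the bench when up. It is pressed straight down 6 mm and springs back.
- reset (a joint): Travel of the blue reset button: 0 when up, 0.006 m when fully down, where the spring takes 5 N.
- stop_top (a point): Centre of the top face of the red stop button (38 mm across) in a yellow collar (54 mm across), at x = -66, y = -146 mm from the mill's origin, also 174 mm high. Not to be pressed.
- stop (a joint): Travel of the red stop button: 0 when up, 0.006 m when fully down. Not to be pressed.
- print_block: Bystander: dark carved wooden printing block 130 x 95 x 34 mm with a low grip on top, 63 mm in all. Origin at the centre of its underside.
- colour_jar: Bystander: jar of dark red print colour, 72 mm across, 85 mm tall, white cap. Origin at the centre of its underside.
- palette_knife: Bystander: palette knife 220 mm long, wooden handle and steel blade, lying flat. Origin under its middle.

How it is judged (in metres and radians):
On the way, in this order (a step that is already met when the one before it is completed fails the run):
1. the guard is home on the mill with its tongue fully in the switch slot (z of tongue_tip in the frame of slot below -0.025 m and horizontal distance between tongue_tip and slot below 0.005 m and angle between guard's own z axis and vertical below 0.04 rad and angle between the x axis of guard and the x axis of mill, either way round below 0.05 rad), for 0.2 s.
2. with the guard home and let go, the blue reset button is pressed fully down (value of joint reset above 0.0045 m and contact force between the fingers and guard below 0.2 N and z of tongue_tip in the frame of slot below -0.025 m), for 0.05 s.
At the end, for the whole second after the job is handed in: The guard rests on the mill, still and let go, its tongue tip at least 25 mm down the slot (28 is home) and within 5 mm of its centre line, level within 0.04 rad and square to the mill within 0.05 rad; the reset button was pressed at least 4.5 mm after that and is up again (all of step 1 and linear speed of guard below 0.02 m/s and value of joint reset below 0.002 m); the robot touches nothing.
It fails at once if the guard is dropped or slammed into place: it moves faster than 0.3 m/s with its tongue at or in the switch slot (linear speed of guard above 0.3 m/s and horizontal distance between tongue_tip and slot below 0.02 m and z of tongue_tip in the frame of slot below 0.015 m).
It fails at once if the red stop button is pressed (value of joint stop above 0.003 m).
It fails at once if the printing block is moved by more than 30 mm (distance of print_block from where it was at the start of the episode above 0.03 m).
It fails at once if the colour jar is moved by more than 30 mm (distance of colour_jar from where it was at the start of the episode above 0.03 m).
It fails at once if the palette knife is moved by more than 30 mm (distance of palette_knife from where it was at the start of the episode above 0.03 m).
It also fails if it takes over 48 s, if anything falls off the work surface, if the arm or the gripper's body presses on something with over 40 N, if the wrist force passes 120 N, or if a joint passes its speed limit or range.

### The arm

A 6-joint arm with a two-finger parallel gripper is mounted at the origin on the work surface. World frame = base frame: x ahead of the robot, y to its left, z up, the work surface at z = 0. Lengths are in mm, angles in degrees, forces in N, time in s.
With the tool pointing down it reaches from about 275 to 775 mm from the base axis. Payload 14.6 kg.
Tool frame: the origin (TCP) lies at the very end of the fingers, on their centre line; the grasp point (between the pads) lies 19 mm behind it; z points along the fingers, y is the direction in which the jaws open and shut (so a half turn about z gives the same grasp; the last joint's range is limited). The gripper opens to 85 mm and grips with 20 to 120 N. Pads are 22 mm wide; open, the fingers measure 114 mm over their backs; the gripper's body (76 mm by 85 mm) begins 54 mm behind the grasp point. The pads swing forward as they close: fully open they stand 13 mm farther back than shut.
Start: joints at [-77.997, 15.075, -2.767, 72.158, 0, 81.102], TCP at [187.294, -490.458, 231.278] pointing down, gripper open.
Joint ranges: [-151.79, 151.79], [-50.71, 97.33], [-67.44, 78.34], [-121.81, 120.89], [-77.56, 73.72], [-180, 180]. Speed limits (degrees/s): [108.29, 108.29, 147.25, 159.86, 180, 180].

### API

Orientations are given as a 3x3 rotation matrix whose columns are the frame's x, y, z axes.
In Python, from workcell import readout, cams, arm gives the robot as it stands. The module is installed in compiled form; this text tells all that it offers.
- The arm moves only by the tool drive_tool, never from a script. Its argument "motion" is text: rows parted by semicolons, each of 4 numbers parted by spaces: the shift along the tool's x, y, z in mm, then the turn about the tool's z in degrees. A call has 1 to 20 rows; each row is the pose to reach, as a shift and turn from the pose commanded when the call began, along the tool's axes at that moment; what a row does not reach only later rows make up. A row lasts 1/8 s, in which the tool goes at most 62.5 mm and 10.7 degrees, less where a joint would pass 70% of its speed; a pose out of reach is approached as far as the arm can. A call with a gripper value outside its range is refused whole. "fingers" is the opening, from 0 (shut) to 1 (fully open), set as the call begins (left out, the last holds). The fingers move at their own pace and stop on an object; the grip force is fixed at half the most. Time passes only in rows, so rows that repeat a pose let the fingers close. It gives the time, the measured TCP pose, the force and the opening at its end, in the units of the state.
- readout.get_obs(): the state, without advancing time (a new reading comes with each control period).
- cams.camera(name): name is "scene" or "top" or "wrist"; returns (picture, depth): 480x640x3 uint8, red, green, blue; 480x640 float32, mm along the optical axis (not along the pixel's ray), 0 where there is no reading.
- cams.camera_params(name): a dict with "fx", "fy", "cx", "cy" (pixels), "k1" (the pictures are not rectified: a ray, as slopes to the right and down, at radius r is drawn at 1 + k1 r^2 times it, then the intrinsics apply), "origin" and "attitude" of the camera in the world. Camera axes: x right, y down, z forward; pixel columns grow to the right and rows downward; lengths in mm; the calibration is good to about 2 mm. A picture is of the moment at which its call begins: read the wrist's pose just before it. camera_params takes no time and is no camera call; for the wrist camera it gives the pose at the moment of the call.
- arm.sign_off(): hands the job in, once; it reports no verdict.
The state is a dict: "clock": time; "joints": joint angles; "qvel": joint speeds; "effort": joint torques, N m; "position": TCP position; "ee_rot": TCP orientation; "ft_force": force on the tool from outside, world axes, zero at the start; "ft_torque": the same for the moment, N m; "gripper_width": finger opening in mm.
Only numpy, scipy, OpenCV 4.12 (cv2) and the standard library are available. Lean on these libraries where they do the work, as an engineer would, in place of code of your own. Each camera call takes 0.05 s, during which the arm holds its last target.

## Working session

There is one attempt and no reset: what is moved stays moved. The work goes in short steps, Python scripts to look and compute and a tool call to move; the robot and the scene stay as the last step left them, time stands still between calls to the robot, and variables do not carry over. Pictures are saved under pics/ and viewed, and the job is handed in when it is done.

Besides the shell and the picture viewer there is one more tool, called after ">>>" in YAML: its name, and indented under it one key for each argument. drive_tool: Moves the arm, as the interface text tells. Its arguments: {"type":"object","properties":{"motion":{"type":"string"},"fingers":{"type":"number"}},"required":["motion"]}

```bash
mkdir -p pics; cat > h.py <<'E'
import numpy as np,cv2
from workcell import readout,cams,arm
np.set_printoptions(precision=2,suppress=True)
def params(n):
    p=cams.camera_params(n);return p
def rays(p,uv):
    uv=np.atleast_2d(np.array(uv,float))
    d=np.stack([(uv[:,0]-p['cx'])/p['fx'],(uv[:,1]-p['cy'])/p['fy']],1)
    s=d.copy()
    for _ in range(20):
        s=d/(1+p['k1']*(s**2).sum(1,keepdims=True))
    return np.c_[s,np.ones(len(s))]
def world(p,uv,z):  # depth along axis
    r=rays(p,uv)*np.reshape(z,(-1,1))
    return r@np.array(p['attitude']).T+np.array(p['origin'])
def onplane(p,uv,h):
    d=rays(p,uv)@np.array(p['attitude']).T;o=np.array(p['origin'])
    return o+d*((h-o[2])/d[:,2])[:,None]
def proj(p,X):
    c=(np.atleast_2d(X)-np.array(p['origin']))@np.array(p['attitude'])
    s=c[:,:2]/c[:,2:];s=s*(1+p['k1']*(s**2).sum(1,keepdims=True))
    return np.c_[s[:,0]*p['fx']+p['cx'],s[:,1]*p['fy']+p['cy']]
def snap(n,tag):
    p=params(n);im,d=cams.camera(n)
    cv2.imwrite(f'pics/{tag}.png',im[:,:,::-1]);np.savez(f'pics/{tag}.npz',im=im,d=d,**{k:np.array(v) for k,v in p.items()})
    return im,d,p
def load(tag):
    f=np.load(f'pics/{tag}.npz');return f['im'],f['d'],{k:f[k] for k in f.files}
E
python3 - <<'E'
from h import *
for n in['scene','top']:
    im,d,p=snap(n,n+'0');print(n,p)
o=readout.get_obs();print(o)
E
```

```text
scene {'fx': 463.14513249724143, 'fy': 463.14513249724143, 'cx': 320.79716926405945, 'cy': 235.2930079295438, 'k1': -0.10188706488679536, 'origin': array([1451.7 ,  330.83,  989.59]), 'attitude': array([[-0.36,  0.64, -0.68],
       [ 0.93,  0.25, -0.26],
       [ 0.  , -0.73, -0.68]])}
top {'fx': 456.56428376440317, 'fy': 456.56428376440317, 'cx': 318.33430958153303, 'cy': 239.13781991838732, 'k1': 0.0159115200142805, 'origin': array([ 499.81,  -23.47, 1441.62]), 'attitude': array([[ 0.02, -1.  ,  0.09],
       [-1.  , -0.02,  0.02],
       [-0.02, -0.09, -1.  ]])}
{'clock': 0.1, 'joints': array([-78.  ,  15.1 ,  -2.8 ,  72.16,   0.  ,  81.1 ]), 'qvel': array([-0.02, -0.05, -0.04, -0.09,  0.03,  0.03]), 'effort': array([  0.  , -63.86,  38.51,   0.01,  -0.  ,   0.  ]), 'position': array([ 187.25, -490.2 ,  230.88]), 'ee_rot': array([[ 0.93,  0.36, -0.  ],
       [ 0.36, -0.93,  0.  ],
       [ 0.  , -0.  , -1.  ]]), 'ft_force': array([-0.55, -0.09, -0.92]), 'ft_torque': array([-0.02, -0.  ,  0.03]), 'gripper_width': 85.50485687707061}
```

View pics/scene0.png

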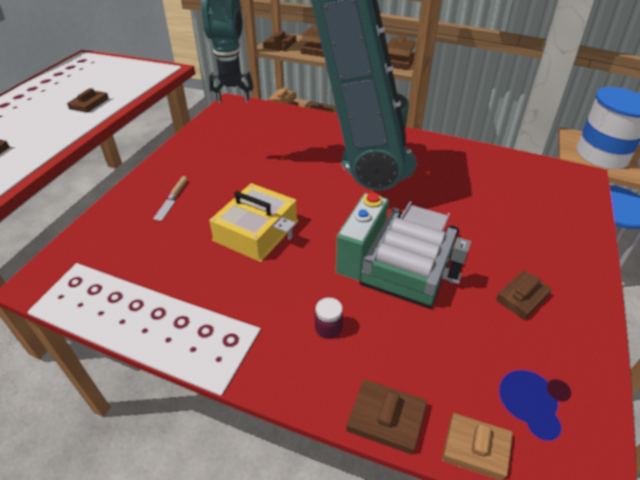

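View pics/top0.png

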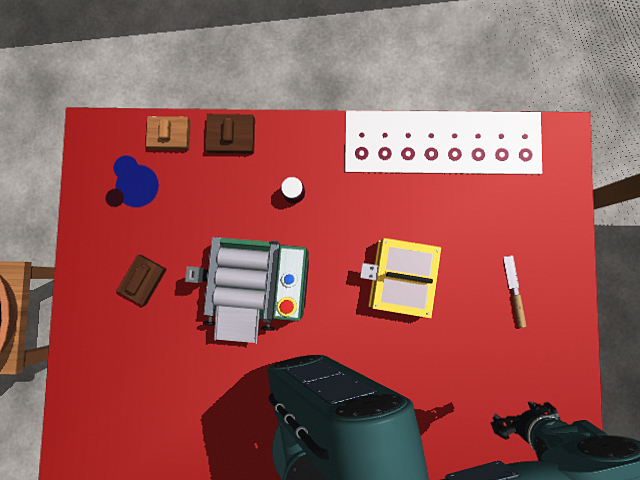

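The top view shows the guard near (408,278) with its tongue bracket at (370,271), and the mill near (240,277) with its switch head at (194,274). The buttons are at (289,280) and (287,307). I'll enlarge these areas.

```bash
python3 - <<'E'
from h import *
im,d,p=load('top0')
a=im[225:335,345:455,::-1];cv2.imwrite('pics/g0.png',cv2.resize(a,None,fx=5.4,fy=5.4,interpolation=cv2.INTER_CUBIC))
a=im[225:355,180:320,::-1];cv2.imwrite('pics/m0.png',cv2.resize(a,None,fx=4.5,fy=4.5,interpolation=cv2.INTER_CUBIC))
# depth check
for uv in [(408,277),(425,277),(370,271),(194,274),(289,280),(287,307),(240,277),(600,400),(330,220)]:
    print(uv,d[uv[1],uv[0]],world(p,uv,d[uv[1],uv[0]]))
E
```

```text
(408, 277) 1300.0646 [[ 517.55 -249.5   131.86]]
(425, 277) 1343.7576 [[ 519.11 -307.     86.75]]
(370, 271) 1364.4061 [[ 534.11 -147.03   71.2 ]]
(194, 274) 1296.4137 [[514.7  358.04 149.72]]
(289, 280) 1262.9471 [[502.59  85.66 175.73]]
(287, 307) 1259.8597 [[428.36  89.65 172.04]]
(240, 277) 1325.873 [[508.79 233.36 116.61]]
(600, 400) 1382.2303 [[ 162.4  -844.43    2.18]]
(330, 220) 1461.7383 [[696.69 -25.18  -8.57]]
```

View pics/g0.png

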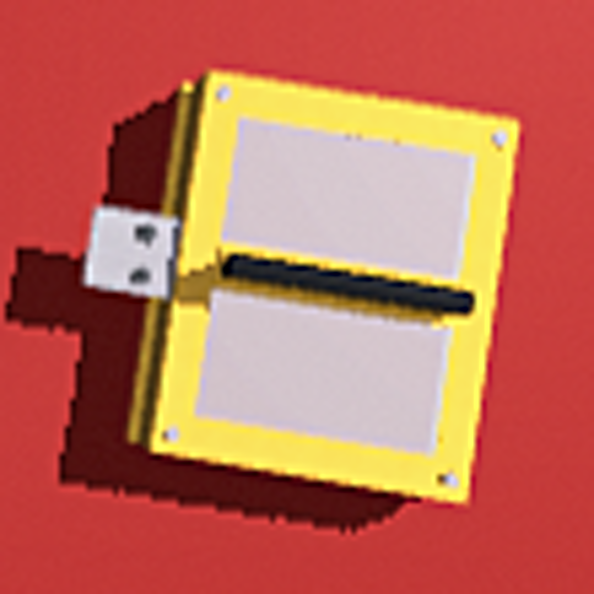

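View pics/m0.png

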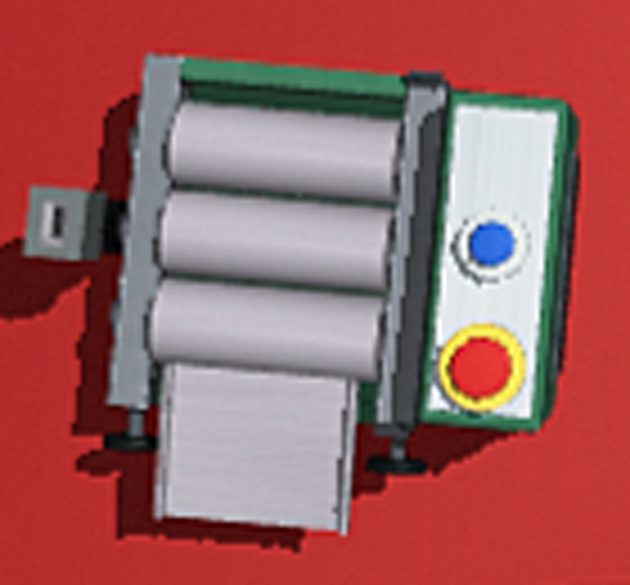

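```bash
python3 - <<'E'
from h import *
im,d,p=load('top0')
def up(c,s,x0,y0): return [((u+.5)/s-.5+x0,(v+.5)/s-.5+y0) for u,v in c]
g=onplane(p,up([(211,72),(520,120),(469,502),(152,453)],5.4,345,225),85)
print('guard corners',g,'mean',g.mean(0))
for a,b in [(0,1),(3,2),(3,0),(2,1)]:
    v=g[b]-g[a];print(np.linalg.norm(v),np.degrees(np.arctan2(v[1],v[0])))
h=onplane(p,up([(223,265),(473,300)],5.4,345,225),133);v=h[0]-h[1];print('handle',h,h.mean(0),np.degrees(np.arctan2(v[1],v[0]))-90)
m=onplane(p,up([(491,244),(482,368)],4.5,180,225),174);s=onplane(p,up([(53,223)],4.5,180,225),155)
print('reset,stop',m,'slot',s)
v=m[0]-m[1];print(np.linalg.norm(v),np.degrees(np.arctan2(v[1],v[0])))
# fit mill
L=np.array([[10,-146],[-66,-146],[0,130]]);W=np.vstack([m,s])[:,:2]
A=L-L.mean(0);B=W-W.mean(0);th=np.arctan2((A[:,0]*B[:,1]-A[:,1]*B[:,0]).sum(),(A*B).sum())
R=np.array([[np.cos(th),-np.sin(th)],[np.sin(th),np.cos(th)]]);t=W.mean(0)-R@L.mean(0)
print('mill',t,np.degrees(th),'res',L@R.T+t-W)
E
```

```text
guard corners [[ 632.7  -185.54   85.  ]
 [ 609.06 -354.35   85.  ]
 [ 401.55 -325.59   85.  ]
 [ 424.2  -154.66   85.  ]] mean [ 516.88 -255.04   85.  ]
170.4570271981255 -97.97109718861363
172.42052401902953 -97.54775345862474
210.7718483077312 -8.425221946602324
209.4914670110542 -7.892264807537388
handle [[ 525.81 -186.65  133.  ]
 [ 509.93 -317.53  133.  ]] [ 517.87 -252.09  133.  ] -6.918491282808418
reset,stop [[505.79  86.66 174.  ]
 [430.12  90.29 174.  ]] slot [[514.04 363.86 155.  ]]
75.75672665631635 -2.7468727165493627
mill [505.39 232.97] -3.655174474882019 res [[ 0.27 -0.03]
 [ 0.09  1.19]
 [-0.36 -1.16]]
```

```bash
cat >> h.py <<'E'
def plan(target,yaw):
    """target TCP world, yaw of tool y (deg)"""
    o=readout.get_obs();R=np.array(o['ee_rot']);dp=np.array(target,float)-o['position']
    cur=np.degrees(np.arctan2(R[1,1],R[0,1]));t=-(yaw-cur);t=(t+180)%360-180
    print('clock',o['clock'],'pos',o['position'],'yaw',round(cur,2),'tilt',np.degrees(np.arccos(-R[2,2])).round(2),'F',np.array(o['ft_force']),'w',o['gripper_width'],'j',np.array(o['joints']))
    print('shift',R.T@dp,'turn',round(t,2))
E
python3 - <<'E'
from h import *
plan([517.5,-252,240],-8)
E
```

```text
clock 0.1 pos [ 187.25 -490.2   230.88] yaw -69.1 tilt 0.06 F [-0.55 -0.09 -0.92] w 85.50485687707061 j [-78.    15.1   -2.8   72.16   0.    81.1 ]
shift [ 393.49 -104.73   -8.96] turn -61.1
```

>>> drive_tool:
  motion: "50 -13 -2 -8; 100 -26 -4 -16; 150 -40 -6 -24; 200 -53 -8 -32; 250 -67 -9 -40; 300 -80 -9 -48; 350 -93 -9 -55; 393.5 -104.7 -9 -61; 393.5 -104.7 -9 -61; 393.5 -104.7 -9 -61; 393.5 -104.7 -9 -61"
  fingers: 1

```text
clock: 1.48
position: [516.8, -253.0, 240.3]
ee_rot: [[0.143, 0.99, -0.0], [0.99, -0.143, -0.0], [-0.0, -0.0, -1.0]]
ft_force: [-0.5, -0.4, 0.1]
gripper_width: 85.3
```

```bash
python3 - <<'E'
from h import *
plan([517.5,-252,106],-8)
im,d,p=snap('wrist','w1');print(p)
E
```

```text
clock 1.475 pos [ 516.8  -252.96  240.33] yaw -8.2 tilt 0.01 F [-0.49 -0.38  0.11] w 85.26330853213271 j [-34.19  19.99   5.88  75.9   -0.01  64.01]
shift [  1.06   0.58 134.33] turn -0.2
{'fx': 402.37611656177995, 'fy': 402.37611656177995, 'cx': 324.0199608337763, 'cy': 240.26741359257528, 'k1': -0.021734283811911646, 'origin': array([ 528.08, -182.11,  382.18]), 'attitude': array([[ 0.99, -0.14, -0.04],
       [-0.14, -0.95, -0.28],
       [ 0.  ,  0.28, -0.96]])}
```

View pics/w1.png

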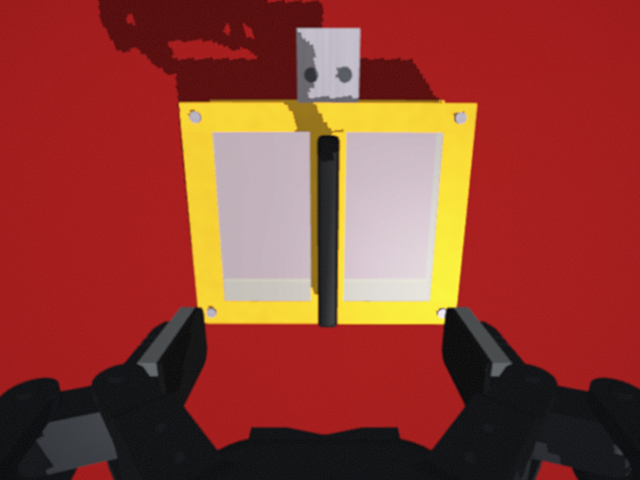

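The wrist view shows the handle bar running from (328,137) to (327,326), between the open fingers and parallel to the pads. The guard's corners are at (180,103), (477,103), (457,324) and (197,324).

```bash
python3 - <<'E'
from h import *
im,d,p=load('w1')
# bar top face edge centroid by darkness at rows 150-315
g=im.sum(2).astype(int);pts=[]
for r in range(165,300,8):
    c=np.where(g[r,305:350]<150)[0]+305
    pts.append((c.min(),c.max(),r))
pts=np.array(pts);print(pts[::4])
c=onplane(p,np.c_[(pts[:,0]+pts[:,1])/2,pts[:,2]],133)
k=np.polyfit(c[:,1],c[:,0],1);print('handle line x at y=-252',np.polyval(k,-252),'yaw',-np.degrees(np.arctan(k[0])))
h=onplane(p,[(328,137),(327.5,325)],133);print(h,h.mean(0))
g=onplane(p,[(180,103),(477,103),(457,324),(197,324)],85);print(g,g.mean(0))
E
```

```text
[[318 337 165]
 [318 337 197]
 [318 336 229]
 [318 336 261]
 [319 335 293]]
handle line x at y=-252 520.2088067436058 yaw -8.3714390486314
[[ 529.43 -190.84  133.  ]
 [ 511.49 -315.04  133.  ]] [ 520.46 -252.94  133.  ]
[[ 430.03 -154.44   85.  ]
 [ 636.75 -184.27   85.  ]
 [ 613.87 -355.21   85.  ]
 [ 402.21 -324.52   85.  ]] [ 520.72 -254.61   85.  ]
```

>>> drive_tool:
  motion: "0 1 30 0; 0 2.5 60 0; 0 2.5 90 0; 0 2.5 115 0; 0 2.5 130 0; 0 2.5 134 0; 0 2.5 134 0; 0 2.5 134 0"

```text
clock: 2.52
position: [520.4, -252.9, 107.1]
ee_rot: [[0.141, 0.99, 0.001], [0.99, -0.141, -0.001], [-0.001, 0.001, -1.0]]
ft_force: [-1.4, -0.4, -0.6]
gripper_width: 85.4
```

>>> drive_tool:
  motion: "0 0 0 0; 0 0 0 0; 0 0 0 0; 0 0 0 0; 0 0 0 0; 0 0 0 0; 0 0 0 0; 0 0 0 0"
  fingers: 0

```text
clock: 3.52
position: [519.9, -252.6, 106.3]
ee_rot: [[0.141, 0.99, -0.0], [0.99, -0.141, -0.0], [-0.0, -0.0, -1.0]]
ft_force: [-3.1, 0.1, 4.8]
gripper_width: 13.2
```

```bash
python3 - <<'E'
from h import *
plan([517.5,-252,106],-8)
im,d,p=snap('wrist','w2')
E
```

```text
clock 3.525 pos [ 519.92 -252.61  106.34] yaw -8.1 tilt 0.01 F [-3.14  0.09  4.79] w 13.200728428540554 j [-33.99  23.87  -9.36  56.77  -0.01  64.12]
shift [ 0.26 -2.48  0.34] turn -0.1
```

View pics/w2.png

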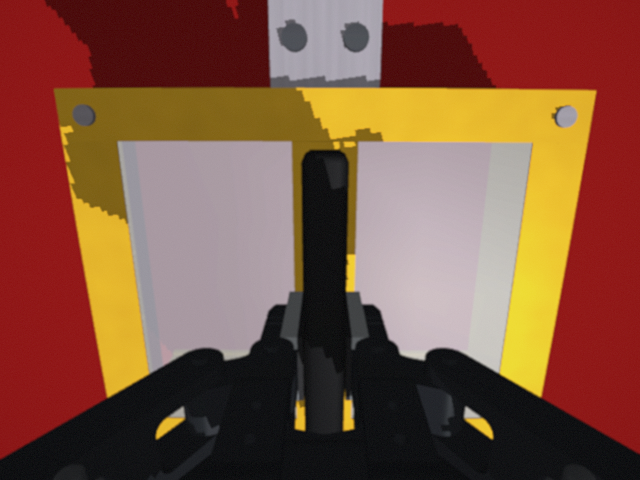

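The bar is gripped: width reads 13.2 mm, and in the picture the handle runs from (325,150) into the jaws. Next I lift.

>>> drive_tool:
  motion: "0 0 -3 0; 0 0 -10 0; 0 0 -25 0; 0 0 -45 0; 0 0 -65 0; 0 0 -85 0; 0 0 -105 0; 0 0 -125 0; 0 0 -145 0; 0 0 -165 0; 0 0 -185 0; 0 0 -200 0; 0 0 -205 0; 0 0 -205 0; 0 0 -205 0"

```text
clock: 5.45
position: [519.8, -252.5, 310.7]
ee_rot: [[0.141, 0.99, -0.001], [0.99, -0.141, 0.001], [0.0, -0.001, -1.0]]
ft_force: [-0.0, 0.0, -6.3]
gripper_width: 12.5
```

```bash
python3 - <<'E'
from h import *
im,d,p=load('w2')
print('before: far end', onplane(p,[(325,151)],133), 'corners',onplane(p,[(55,88),(597,90)],85))
# mill target: TCP with guard grasp offset ~0
plan([505.4,233,320],-3.7)
im,d,p=snap('wrist','w3');print(p['origin'])
E
```

```text
before: far end [[ 530.36 -189.45  133.  ]] corners [[ 430.6  -154.09   85.  ]
 [ 637.25 -184.28   85.  ]]
clock 5.45 pos [ 519.84 -252.45  310.75] yaw -8.1 tilt 0.05 F [-0.05  0.01 -6.32] w 12.539215873569873 j [-33.98  20.18  17.01  86.88   0.    64.12]
shift [478.58 -82.69  -8.98] turn -4.4
[ 531.07 -181.71  452.67]
```

View pics/w3.png

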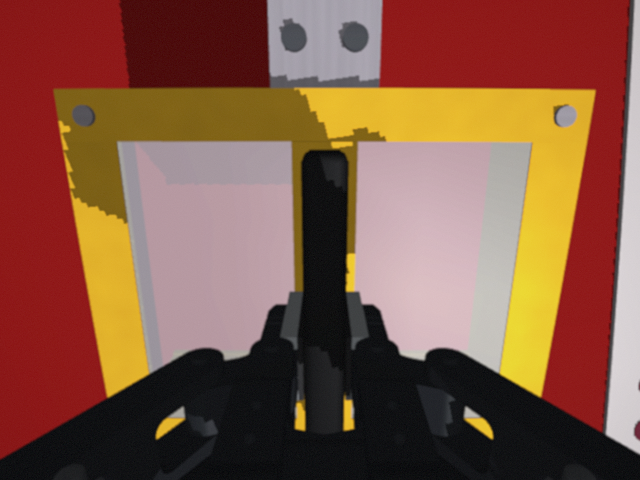

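The picture matches the pre-lift one (bracket at columns 268-380, handle at (325,150)), so nothing slipped. I'll carry the guard to a spot offset 75 mm in -x, where the slot should show beside the bracket.

>>> drive_tool:
  motion: "5 -2 -1 0; 18 -6 -3 -0.2; 38 -13 -6 -0.4; 65 -22 -6 -0.6; 95 -32 -6 -0.9; 127 -42 -6 -1.2; 160 -53 -6 -1.5; 193 -64 -6 -1.8; 226 -75 -6 -2.1; 259 -86 -6 -2.4; 292 -97 -6 -2.7; 325 -108 -6 -3; 357 -119 -6 -3.3; 387 -129 -6 -3.6; 415 -138 -6 -3.9; 438 -146 -6 -4.1; 456 -152 -6 -4.3; 467 -156 -6 -4.4; 472 -157.4 -6 -4.4; 473 -157.4 -6 -4.4"

```text
clock: 8.0
position: [430.7, 237.9, 317.4]
ee_rot: [[0.064, 0.998, 0.0], [0.998, -0.064, -0.0], [-0.0, 0.0, -1.0]]
ft_force: [-0.7, -0.3, -5.4]
gripper_width: 13.0
```

>>> drive_tool:
  motion: "0 0 0 0; 0 0 0 0"

```text
clock: 8.25
position: [430.9, 237.5, 317.3]
ee_rot: [[0.065, 0.998, -0.0], [0.998, -0.065, -0.0], [-0.0, -0.0, -1.0]]
ft_force: [-1.1, -0.2, -6.3]
gripper_width: 13.0
```

```bash
python3 - <<'E'
from h import *
plan([505.4,233,320],-3.7)
im,d,p=snap('wrist','w4');print(p['origin'])
a=im[0:130,230:560,::-1];cv2.imwrite('pics/w4c.png',cv2.resize(a,None,fx=2.4,fy=2.4,interpolation=cv2.INTER_CUBIC))
E
```

```text
clock 8.25 pos [430.95 237.46 317.28] yaw -3.74 tilt 0.0 F [-1.1  -0.21 -6.32] w 13.035986164570463 j [ 19.36  11.14   5.16  84.03  -0.   113.09]
shift [ 0.4  74.58 -2.72] turn -0.04
[436.68 308.87 459.13]
```

View pics/w4.png

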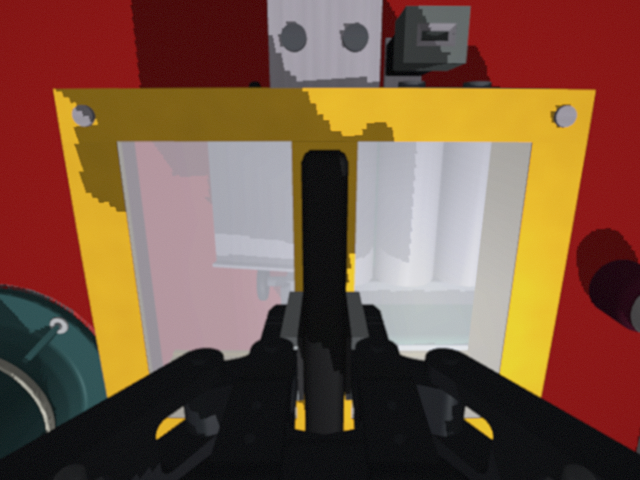

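View pics/w4c.png

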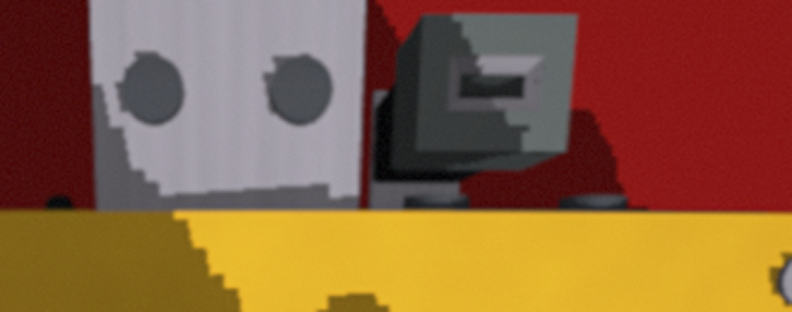

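```bash
python3 - <<'E'
from h import *
im,d,p=load('w4')
c=lambda L:[((u+.5)/2.4-.5+230,(v+.5)/2.4-.5) for u,v in L]
H=onplane(p,c([(425,14),(578,14),(568,153),(415,152)]),155)
print('head',H,H.mean(0))
for a,b in[(0,1),(3,2),(3,0),(2,1)]:
    v=H[b]-H[a];print(np.linalg.norm(v),np.degrees(np.arctan2(v[1],v[0])))
S=onplane(p,c([(448,56),(546,56),(541,110),(448,110)]),155);print('mouth',S,S.mean(0),S[1]-S[0],S[0]-S[3])
S2=onplane(p,c([(460,73),(524,73),(524,98),(460,98)]),151);print('throat',S2.mean(0),S2[1]-S2[0],S2[0]-S2[3])
tcp=np.array([430.95,237.46,317.28]);f=tcp[2]-106.3
th=np.radians(-3.74);X=np.array([np.cos(th),np.sin(th)]);Y=np.array([-X[1],X[0]])
loc=lambda P:np.array([(P[:2]-tcp[:2])@X,(P[:2]-tcp[:2])@Y])
for nm,uv,h in[('cornL',(54,88.5),85),('cornR',(596,90),85),('bar end',(325,150.5),133),('brL',(90/2.4+230,10/2.4),74),('brR',(366/2.4+230,10/2.4),74),('brL2',(97/2.4+230,200/2.4),74),('brR2',(361/2.4+230,200/2.4),74),('bolt1',(151/2.4+230,88/2.4),76),('bolt2',(298/2.4+230,90/2.4),76)]:
    print(nm,loc(onplane(p,[uv],f+h)[0]))
print('slot loc',loc(S.mean(0)),loc(H.mean(0)),loc(S2.mean(0)))
# depth on bracket
for uv in[(325,20),(325,60),(450,55)]: print(uv,world(p,uv,d[uv[1],uv[0]])[0]-[0,0,f])
E
```

```text
head [[497.94 381.46 155.  ]
 [541.25 378.92 155.  ]
 [539.36 342.31 155.  ]
 [494.57 345.29 155.  ]] [518.28 361.99 155.  ]
43.38363627006848 -3.3583424907046036
44.88898002656533 -3.8114254805746777
36.32192667597088 84.67388641474957
36.656375682990785 87.04296180502956
mouth [[504.36 370.24 155.  ]
 [532.37 368.58 155.  ]
 [531.21 354.4  155.  ]
 [504.27 356.02 155.  ]] [518.05 362.31 155.  ] [28.01 -1.66  0.  ] [ 0.09 14.23  0.  ]
throat [518.03 362.44 151.  ] [18.61 -1.11  0.  ] [0.02 6.68 0.  ]
cornL [-102.69   84.65]
cornR [106.12  84.07]
bar end [ 1.44 64.04]
brL [-20.66 115.84]
brR [ 23.9  115.84]
brL2 [-20.54  86.92]
brR2 [24.14 86.91]
bolt1 [-10.9  103.88]
bolt2 [ 13.   103.58]
slot loc [ 78.77 130.27] [ 79.02 129.97] [ 78.74 130.4 ]
(325, 20) [439.73 347.03  75.43]
(325, 60) [438.79 332.64  75.45]
(450, 55) [527.7  348.49 -55.85]
```

In the wrist view the slot mouth is centred at (437,35), beside the bracket. Both were measured with the same camera. The guard needs +77.2 mm along tool y and +1.4 mm along tool x, and its yaw already matches the mill's.

>>> drive_tool:
  motion: "0 4 0 0; 0.5 14 0 0; 1 30 0 0; 1.4 46 0 0; 1.4 61 0 0; 1.4 71 0 0; 1.4 76 0 0; 1.4 77.2 0 0; 1.4 77.2 4 0; 1.4 77.2 14 0; 1.4 77.2 28 0; 1.4 77.2 42 0; 1.4 77.2 54 0; 1.4 77.2 60 0; 1.4 77.2 62 0; 1.4 77.2 62 0"

```text
clock: 10.3
position: [508.1, 234.3, 255.5]
ee_rot: [[0.065, 0.998, 0.0], [0.998, -0.065, 0.0], [0.0, 0.0, -1.0]]
ft_force: [-0.2, 0.3, -6.5]
gripper_width: 13.2
```

```bash
python3 - <<'E'
from h import *
plan([508,233,206],-3.7)
im,d,p=snap('scene','s5')
a=im[160:310,330:530,::-1];cv2.imwrite('pics/s5c.png',cv2.resize(a,None,fx=4,fy=4,interpolation=cv2.INTER_CUBIC))
im,d,p=snap('wrist','w5')
im,d,p=snap('top','t5')
a=im[205:335,170:330,::-1];cv2.imwrite('pics/t5c.png',cv2.resize(a,None,fx=4.5,fy=4.5,interpolation=cv2.INTER_CUBIC))
E
```

```text
clock 10.3 pos [508.08 234.3  255.48] yaw -3.7 tilt 0.02 F [-0.21  0.32 -6.52] w 13.15272975604763 j [ 16.41  18.2    5.51  77.29   0.   110.11]
shift [-1.31 -0.01 49.48] turn 0.0
```

View pics/s5c.png

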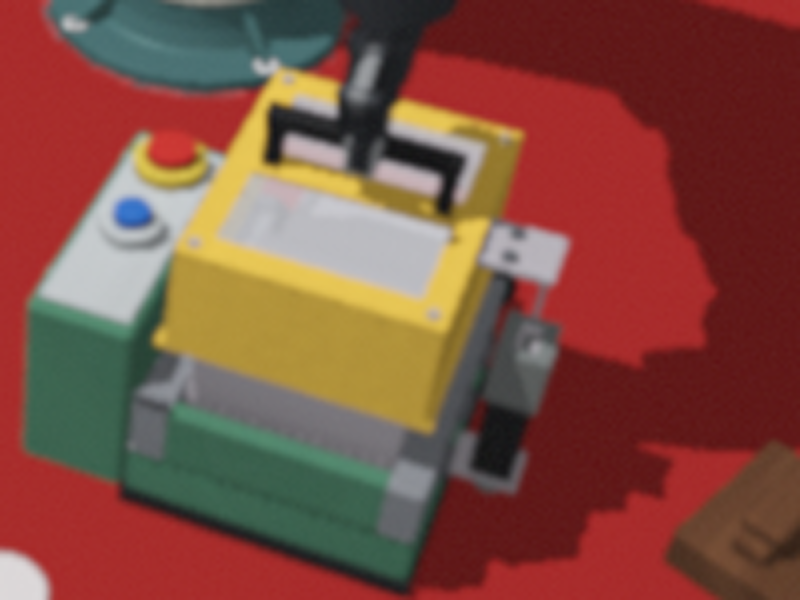

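View pics/w5.png

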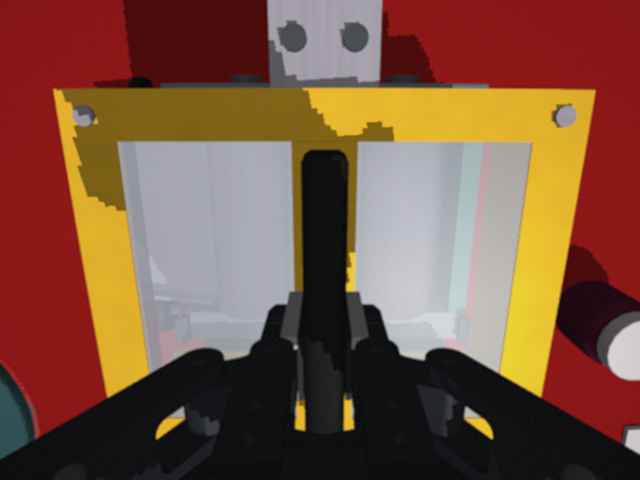

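View pics/t5c.png

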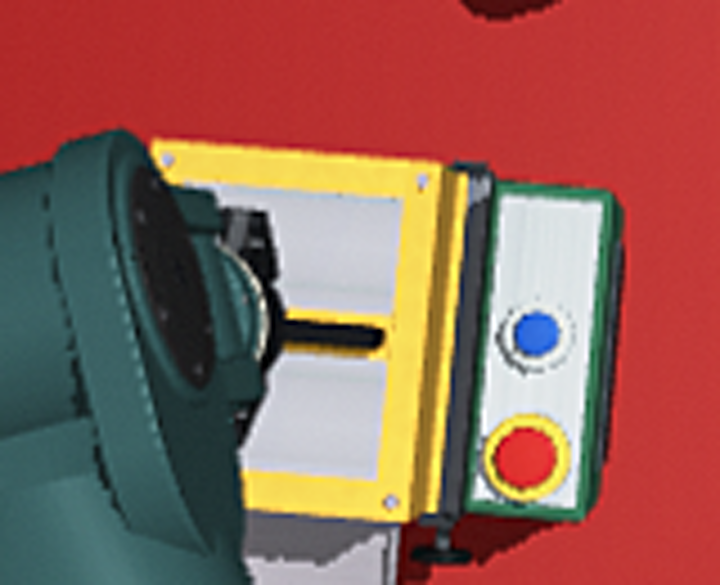

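The scene crop shows the tongue (545,300) hanging directly over the slot head (535,345). The wrist view is unchanged, so there is still no slip. I'll lower slowly and watch the force.

>>> drive_tool:
  motion: "-0.3 0 3 0; -0.3 0 8 0; -0.3 0 13 0; -0.3 0 18 0; -0.3 0 23 0; -0.3 0 27 0; -0.3 0 30 0; -0.3 0 30 0"

```text
clock: 11.45
position: [507.9, 233.9, 225.1]
ee_rot: [[0.065, 0.998, -0.0], [0.998, -0.065, -0.0], [-0.0, -0.0, -1.0]]
ft_force: [0.7, -0.0, -6.9]
gripper_width: 13.0
```

```bash
python3 - <<'E'
from h import *
plan([508,233.8,206.3],-3.7)
im,d,p=snap('scene','s6')
a=im[190:290,400:500,::-1];cv2.imwrite('pics/s6c.png',cv2.resize(a,None,fx=6,fy=6,interpolation=cv2.INTER_CUBIC))
E
```

```text
clock 11.45 pos [507.87 233.93 225.1 ] yaw -3.7 tilt 0.02 F [ 0.7  -0.01 -6.89] w 12.960052546339405 j [ 16.38  18.57   1.37  72.81   0.   110.08]
shift [-0.12  0.14 18.8 ] turn 0.0
```

View pics/s6c.png

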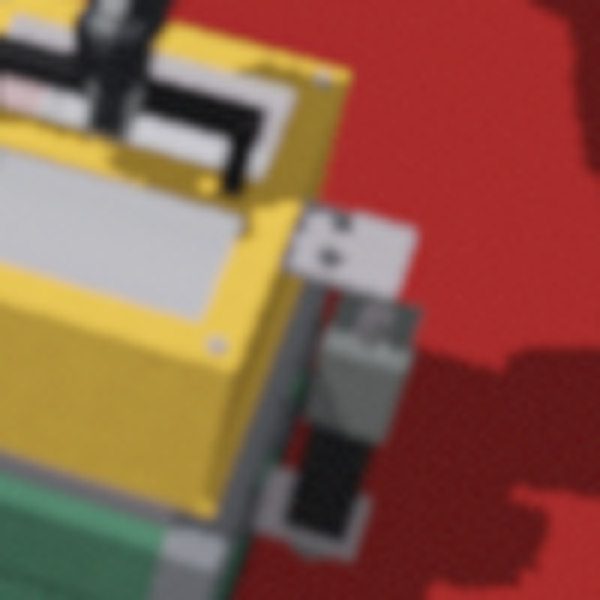

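The tongue tip is about 9 mm down the slot with no side force, so I continue down.

>>> drive_tool:
  motion: "0 0 3 0; 0 0 7 0; 0 0 11 0; 0 0 14.5 0; 0 0 17 0; 0 0 18.5 0; 0 0 19 0; 0 0 19 0"

```text
clock: 12.5
position: [508.0, 234.0, 206.4]
ee_rot: [[0.065, 0.998, 0.0], [0.998, -0.065, 0.0], [0.0, 0.0, -1.0]]
ft_force: [-1.8, -0.5, -5.5]
gripper_width: 12.7
```

```bash
python3 - <<'E'
from h import *
plan([508,233.8,206.3],-3.7)
E
```

```text
clock 12.5 pos [507.98 233.98 206.39] yaw -3.7 tilt 0.01 F [-1.82 -0.52 -5.45] w 12.722376720611726 j [ 16.38  18.91  -1.05  70.03   0.   110.08]
shift [-0.18  0.03  0.09] turn 0.0
```

>>> drive_tool:
  motion: "0 0 0.4 0; 0 0 0.8 0; 0 0 1.2 0; 0 0 1.2 0; 0 0 1.2 0"

```text
clock: 13.12
position: [508.0, 234.0, 206.3]
ee_rot: [[0.064, 0.998, 0.002], [0.998, -0.064, 0.0], [0.001, 0.002, -1.0]]
ft_force: [-5.0, -2.0, 11.6]
gripper_width: 12.9
```

```bash
python3 - <<'E'
from h import *
plan([508,233.8,206.3],-3.7)
im,d,p=snap('scene','s7')
a=im[160:310,330:530,::-1];cv2.imwrite('pics/s7c.png',cv2.resize(a,None,fx=4,fy=4,interpolation=cv2.INTER_CUBIC))
E
```

```text
clock 13.125 pos [508.05 233.98 206.33] yaw -3.7 tilt 0.09 F [-5.02 -1.99 11.63] w 12.867294570100464 j [ 16.38  18.86  -1.13  69.91  -0.   110.08]
shift [-0.18 -0.03  0.03] turn 0.0
```

View pics/s7c.png

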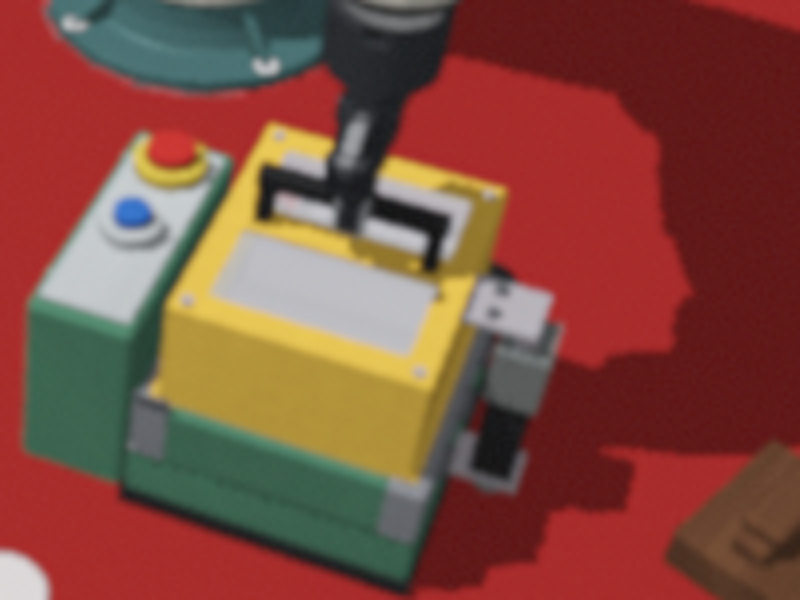

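It is seated: TCP height is 206.3, as expected for home, and the deck carries the load. I'll ease off the press and release.

>>> drive_tool:
  motion: "0 0 -0.4 0; 0 0 -0.9 0; 0 0 -0.9 0"

```text
clock: 13.55
position: [508.0, 234.0, 206.3]
ee_rot: [[0.064, 0.998, 0.0], [0.998, -0.064, 0.0], [0.0, 0.0, -1.0]]
ft_force: [-4.4, -1.5, 6.6]
gripper_width: 12.8
```

>>> drive_tool:
  motion: "0 0 0 0; 0 0 0 0; 0 0 0 0; 0 0 0 0; 0 0 0 0; 0 0 0 0; 0 0 0 0"
  fingers: 1

```text
clock: 14.42
position: [507.9, 234.0, 206.0]
ee_rot: [[0.064, 0.998, 0.0], [0.998, -0.064, 0.0], [0.0, 0.0, -1.0]]
ft_force: [-0.2, -0.2, -0.9]
gripper_width: 85.5
```

>>> drive_tool:
  motion: "0 0 -5 0; 0 0 -15 0; 0 0 -30 0; 0 0 -45 0; 0 0 -60 0; 0 0 -75 0; 0 0 -85 0; 0 0 -90 0; 0 0 -90 0"

```text
clock: 15.55
position: [508.0, 234.0, 296.1]
ee_rot: [[0.065, 0.998, 0.0], [0.998, -0.065, 0.0], [0.0, 0.0, -1.0]]
ft_force: [0.4, -0.7, -0.7]
gripper_width: 85.3
```

```bash
python3 - <<'E'
from h import *
im,d,p=snap('wrist','w8')
im,d,p=snap('top','t8')
a=im[205:335,170:330,::-1];cv2.imwrite('pics/t8c.png',cv2.resize(a,None,fx=4.5,fy=4.5,interpolation=cv2.INTER_CUBIC))
import math
th=np.radians(-3.7);R=np.array([[np.cos(th),-np.sin(th)],[np.sin(th),np.cos(th)]])
# guard origin ~ mill origin; TCP at home was (508,234); guard local offset about (0,-0..-1)
print('reset from tcp', np.array([508,233.5])+R@[10,-146], 'topcam corrected', np.array([505.8+2.6,86.7-.6]))
plan([508.3,87,296],-3.7)
E
```

```text
reset from tcp [508.56  87.16] topcam corrected [508.4  86.1]
clock 15.65 pos [507.82 233.93 295.6 ] yaw -3.7 tilt 0.03 F [ 0.19  0.43 -0.02] w 85.50042508702828 j [ 16.38  18.07  11.48  83.45  -0.   110.08]
shift [-146.6     9.95   -0.38] turn 0.0
```

View pics/w8.png

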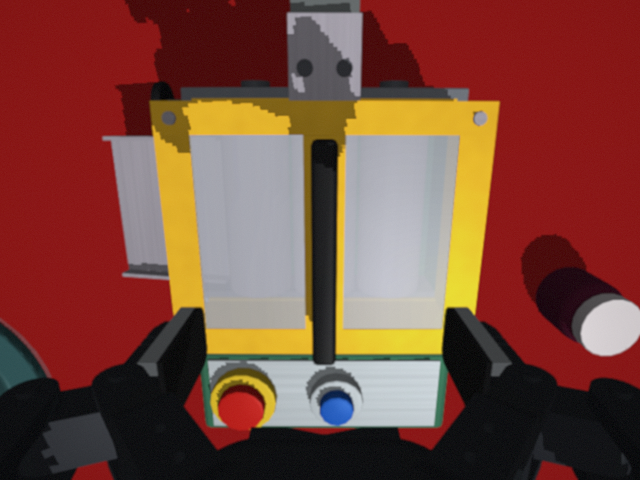

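View pics/t8c.png

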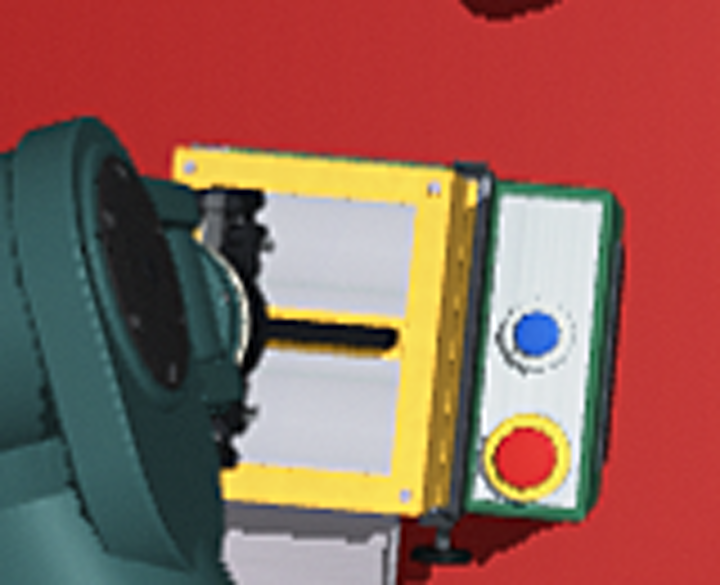

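The guard sits square. In the wrist view the blue button top is at about (337,407) and red at (241,409). In the top crop the guard's edges run parallel to the mill's. Next I check the button position, close the fingers and go above it.

```bash
python3 - <<'E'
from h import *
im,d,p=load('w8')
i=im.astype(int);m=((i[...,2]>120)&(i[...,0]<90)).astype(np.uint8)
n,l,st,c=cv2.connectedComponentsWithStats(m);k=1+np.argmax(st[1:,4]);print(st[k],c[k])
print('blue raw',onplane(p,[c[k],(337,405)],174))
# guard: corners raw & head
g=onplane(p,[(150,101),(499,101)],185);v=g[1]-g[0];print(g.mean(0),np.degrees(np.arctan2(v[1],v[0])))
h=onplane(p,[(324,140)],233);print('bar end',h)
E
```

```text
[320 398  33  29 713] [336.25 410.87]
blue raw [[509.45  88.3  174.  ]
 [510.35  93.75 174.  ]]
[515.1  317.94 185.  ] -3.714808911533747
bar end [[513.33 296.99 233.  ]]
```

>>> drive_tool:
  motion: "-5 0.5 0 0; -20 1.5 0 0; -42 3 0 0; -67 5 0 0; -92 7 0 0; -115 8.5 0 0; -133 9.5 0 0; -143 10 0 0; -146.5 10 0 0; -146.5 10 0 0; -146.5 10 0 0"
  fingers: 0

```text
clock: 17.02
position: [508.5, 87.6, 295.9]
ee_rot: [[0.064, 0.998, -0.0], [0.998, -0.064, 0.0], [0.0, -0.0, -1.0]]
ft_force: [1.2, -0.7, 0.6]
gripper_width: -0.0
```

```bash
python3 - <<'E'
from h import *
plan([508.3,87,174],-3.7)
im,d,p=snap('wrist','w9')
im,d,p=snap('scene','s9')
a=im[130:310,310:520,::-1];cv2.imwrite('pics/s9c.png',cv2.resize(a,None,fx=3.3,fy=3.3,interpolation=cv2.INTER_CUBIC))
E
```

```text
clock 17.025 pos [508.45  87.6  295.95] yaw -3.66 tilt 0.01 F [ 1.23 -0.7   0.65] w -0.017799695737732806 j [ 0.72 13.57  5.12 81.56  0.01 94.38]
shift [ -0.62  -0.1  121.95] turn 0.04
```

View pics/w9.png

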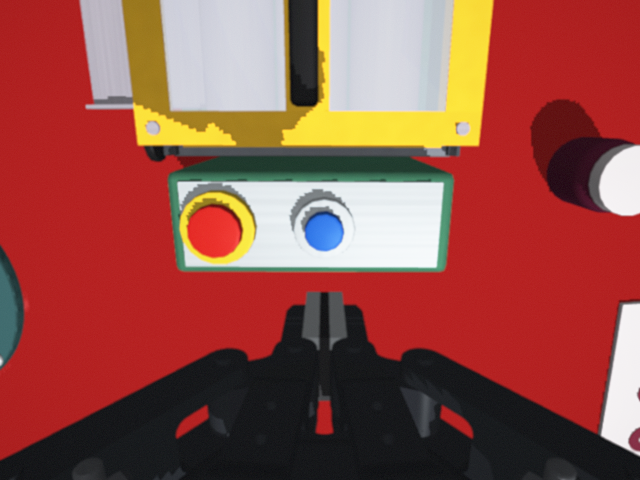

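View pics/s9c.png

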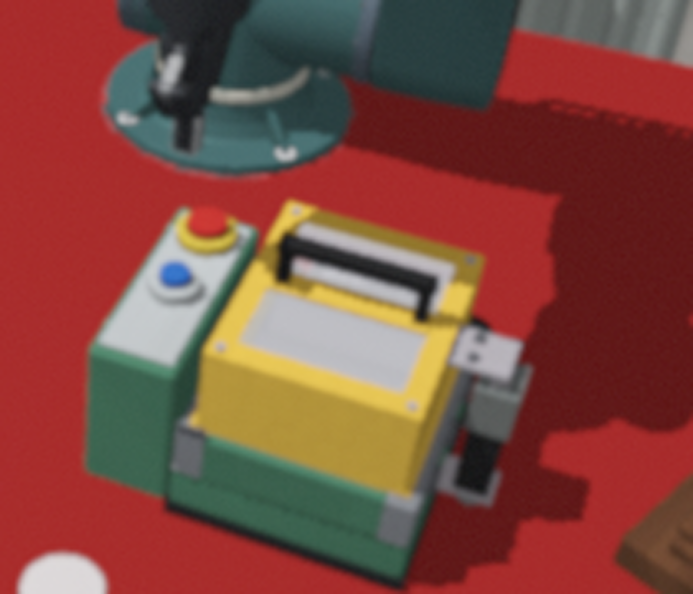

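The blue button centre is at (324,231), in line with the finger column (324), and red is far off at (215,231). I'll go down to just above it and then press.

```bash
python3 - <<'E'
from h import *
im,d,p=load('w9')
print('blue raw',onplane(p,[(324,231)],174))
E
```

```text
blue raw [[509.77  88.25 174.  ]]
```

>>> drive_tool:
  motion: "-0.5 0 5 0; -0.5 0 20 0; -0.5 0 42 0; -0.5 0 65 0; -0.5 0 85 0; -0.5 0 100 0; -0.5 0 110 0; -0.5 0 114 0; -0.5 0 114 0"

```text
clock: 18.25
position: [508.5, 86.6, 182.1]
ee_rot: [[0.064, 0.998, 0.0], [0.998, -0.064, 0.0], [0.0, 0.0, -1.0]]
ft_force: [-0.1, -0.2, 0.8]
gripper_width: -0.2
```

```bash
python3 - <<'E'
from h import *
plan([508.3,87,167.5],-3.7)
im,d,p=snap('wrist','w10')
im,d,p=snap('scene','s10')
a=im[130:310,310:520,::-1];cv2.imwrite('pics/s10c.png',cv2.resize(a,None,fx=3.3,fy=3.3,interpolation=cv2.INTER_CUBIC))
E
```

```text
clock 18.25 pos [508.5   86.64 182.08] yaw -3.7 tilt 0.0 F [-0.12 -0.15  0.79] w -0.16440622148660347 j [  0.61  15.34 -10.17  64.48   0.    94.31]
shift [ 0.34 -0.22 14.58] turn 0.0
```

View pics/w10.png

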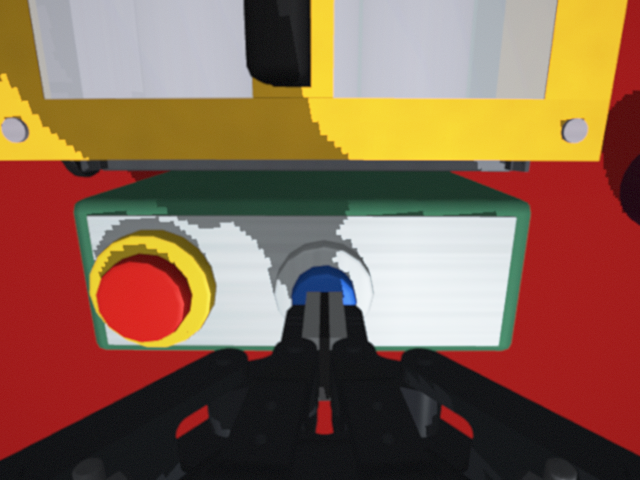

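View pics/s10c.png

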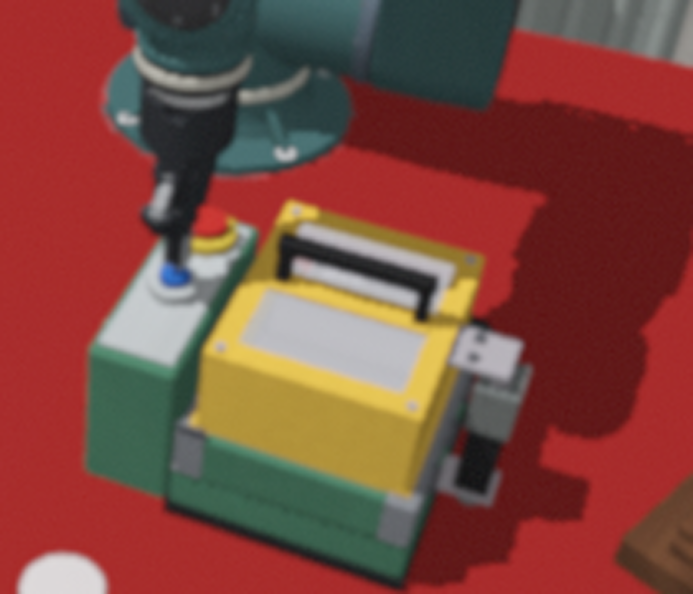

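The closed fingertips are over the blue button. I press down.

>>> drive_tool:
  motion: "0 0 3 0; 0 0 6 0; 0 0 9 0; 0 0 11 0; 0 0 13 0; 0 0 14.5 0; 0 0 14.5 0; 0 0 14.5 0"

```text
clock: 19.35
position: [508.5, 86.6, 167.9]
ee_rot: [[0.064, 0.998, 0.001], [0.998, -0.064, -0.0], [0.0, 0.001, -1.0]]
ft_force: [-2.7, -1.1, 10.8]
gripper_width: 0.0
```

The tip is at 167.9 mm against a bottom stop at 168, with 10.8 N against the 5 N spring, so the button is fully down. Now I retract.

>>> drive_tool:
  motion: "0 0 -3 0; 0 0 -10 0; 0 0 -25 0; 0 0 -50 0; 0 0 -75 0; 0 0 -95 0; 0 0 -108 0; 0 0 -114 0; 0 0 -114 0; 0 0 -114 0"

```text
clock: 20.6
position: [508.2, 86.6, 280.9]
ee_rot: [[0.065, 0.998, -0.001], [0.998, -0.065, -0.0], [-0.0, -0.001, -1.0]]
ft_force: [-0.9, 0.6, 0.2]
gripper_width: 0.1
```

```bash
python3 - <<'E'
from h import *
plan([508.3,87,300],-3.7)
im,d,p=snap('wrist','w11')
b=lambda q:onplane(q,[(324,231)],174)
im,d,p=snap('scene','s11')
print('scene mean diff vs s9 in guard area',np.abs(im[190:290,360:480].astype(int)-load('s9')[0][190:290,360:480]).mean())
a=im[130:310,310:520,::-1];cv2.imwrite('pics/s11c.png',cv2.resize(a,None,fx=3.3,fy=3.3,interpolation=cv2.INTER_CUBIC))
im,d,p=snap('top','t11')
E
```

```text
clock 20.6 pos [508.22  86.59 280.86] yaw -3.7 tilt 0.06 F [-0.92  0.56  0.19] w 0.0971812143216963 j [ 0.61 13.61  2.87 79.31  0.   94.31]
shift [  0.41   0.03 -19.14] turn -0.0
scene mean diff vs s9 in guard area 1.4770277777777778
```

View pics/s11c.png

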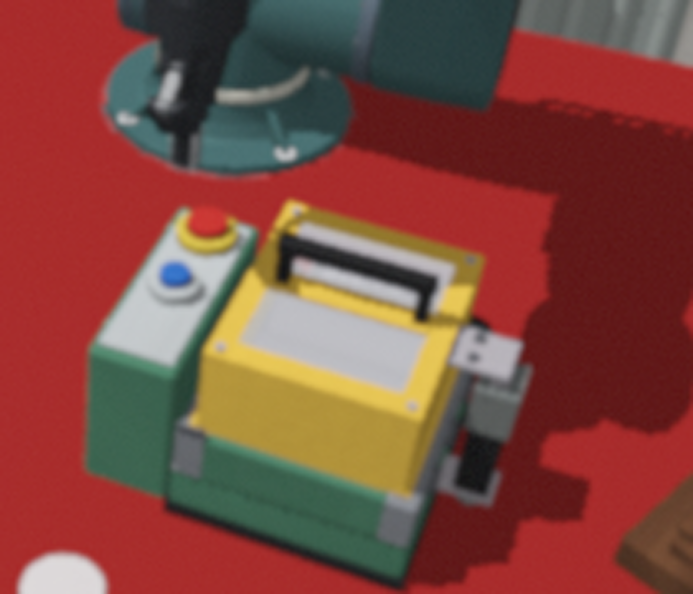

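View pics/w11.png

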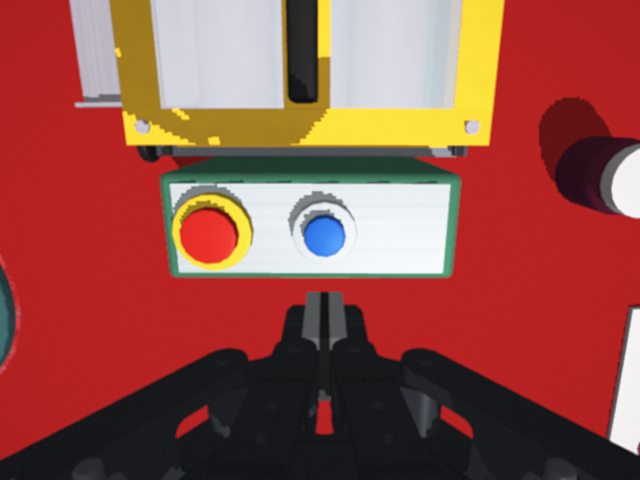

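View pics/t11.png

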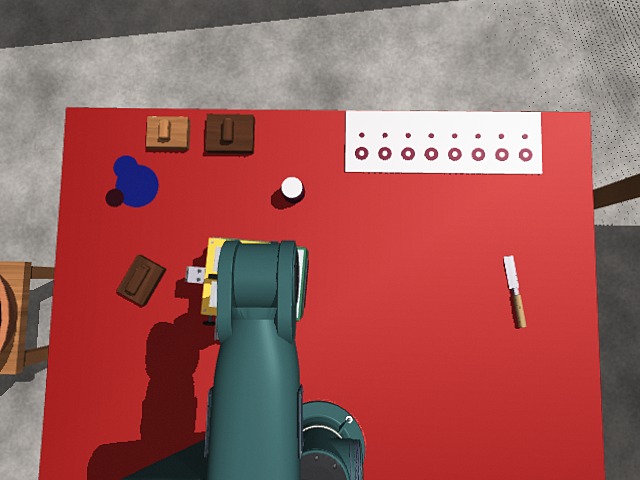

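The guard hasn't moved, the blue button is up again at (324,236), and the red button is untouched. The jar (291,188), knife (515,290) and block (141,280) are where they started, and the arm is clear. I'm handing in.

```bash
python3 -c "
from workcell import arm
print(arm.sign_off())"
```

```text
the job is handed in; nothing more can be done
None
```

The guard is back over the rolls with its tongue in the switch slot. I let go of it, pressed the blue reset button fully down, and handed the job in at about 20.8 s of the 48 s. The hand-in gave no verdict.

- **Guard:** I gripped it by the handle and it did not slip. The tongue went into the slot with no noticeable side force, and the guard came to rest at tool height 206.3 mm, the height expected for home. Its yaw measured -3.7°, the same as the mill's. I eased the pressing force off before letting go.
- **Reset button:** The tip reached 167.9 mm with 10.8 N on it; the bottom stop is at 168 mm and the spring takes 5 N. The button was up again in the last picture.
- **Last checks:** The guard had not moved after the press. The red stop button was untouched, the block, jar and knife were where they started, and the robot was touching nothing.
- **Disagreement:** The top and wrist cameras differed by 3–4 mm in x. I placed the guard using the wrist camera alone, for both tongue and slot, so that error cancelled.

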